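# Ready the coffee grinder: zero the dial, six clicks, cup under the chute

### The arm

A 6-joint arm with a two-finger parallel gripper is mounted at the origin on a cart in front of the work surface, level with it; the furniture and walls round the work are solid. World frame = base frame: x ahead of the robot, y to its left, z up, the work surface at z = 0. Lengths are in m, angles in degrees, forces in N, time in s.
With the tool pointing down it reaches from about 0.3 to 0.75 m from the base axis. Payload 8.5 kg.
Tool frame: the origin (TCP) lies midway between the tips of the shut fingers; the grasp point (between the pads) lies 19 mm behind it (env.grip_depth is the distance from the TCP to the grasp point, in m); y points along the fingers, x is the direction in which the jaws open and shut, and the axes are right-handed (so a half turn about y gives the same grasp; the last joint's range is limited). The gripper opens to 85 mm and grips with 20 to 120 N. Pads are 22 mm wide; open, the fingers measure 114 mm over their backs; the gripper's body (76 mm by 85 mm) begins 54 mm behind the grasp point. The pads swing forward as they close: fully open they stand 13 mm farther back than shut.
Start: joints at [-80.059, 21.807, 74.336, -0, 83.858, -12.336], TCP at [0.208, -0.509, 0.21] pointing down, gripper open.
Joint ranges: [-178.18, 178.18], [-50.72, 133.34], [12.68, 142.11], [-81.47, 261.47], [9.98, 163.14], [-165.26, 165.26]. Speed limits (degrees/s): [136.94, 136.94, 180, 180, 180, 180].

### API

Orientations are given as a 3x3 rotation matrix whose columns are the frame's x, y, z axes.
In Python, from rig import env gives the robot as it stands.
- The arm moves only by the shell command python3 -m inch 'ROWS' [FORCE]. ROWS is JSON, a list that holds one entry, the list of rows, each a list of 7 numbers: the gripper command: -1 is shut, 1 is fully open, values between are in proportion, then the shift along the world's x, y, z in cm, then the turn, a rotation vector about the world's x, y, z in degrees. In form: [[[grip, dx, dy, dz, rx, ry, rz], ...]]. A call has 1 to 20 rows; each row is the pose to reach, as a shift and turn from the pose commanded when the call began; what a row does not reach only later rows make up. A row lasts 1/8 s, in which the tool goes at most 62.5 mm and 10.7 degrees, less where a joint would pass 70% of its speed; a pose out of reach is approached as far as the arm can. A call with a gripper value outside its range is refused whole. The fingers move at their own pace and stop on an object; FORCE is the grip in N (left out, the last holds). Time passes only in rows, so rows that repeat a pose let the fingers close. It gives the time, the measured TCP pose, the force and the opening at its end, in the units of the state.
- env.observe(): the state, without advancing time (a new reading comes with each control period).
- env.get_image(name): name is "scene" or "top" or "wrist"; returns a dict with "frame" (384x512x3 uint8, red, green, blue), "mtx" (3x3 intrinsics, pixels), "rvec" (rotation vector, rad) and "tvec" (3), from world to camera coordinates, as OpenCV has them. Camera axes: x right, y down, z forward; pixel columns grow to the right and rows downward; lengths in m; the calibration is good to about 2 mm. A picture is of the moment at which its call begins. There is no depth.
- env.close_job(): hands the job in, once; it reports no verdict.
The state is a dict: "time_s": time; "q": joint angles; "qvel": joint speeds; "joint_efforts": joint torques, N m; "position": TCP position; "tool_rot": TCP orientation; "ft_force": force on the tool from outside, world axes, zero at the start; "wrist_torque": the same for the moment, N m; "grip_width": finger opening in m.
Only numpy, scipy, OpenCV 4.12 (cv2) and the standard library are available. Lean on these libraries where they do the work, as an engineer would, in place of code of your own. Each camera call takes 0.05 s, during which the arm holds its last target.

### The job

Get the coffee grinder ready to grind. Turn the dial on its top clockwise until it reaches its end stop, then turn it back anticlockwise by exactly six clicks, never running past the sixth; and lift the grounds cup up and off its hook and stand it upright in the middle of the grinder's tray, on the round mat below the chute, either before or after setting the dial. Leave the salt shaker and the pepper mill where they are, and let go of everything.

Things in the scene. Friction and masses are not known exactly. Their poses are not given: they have to be found in the camera images.
- dial (a joint): Angle (rad) of the grinder's dial about the vertical: 0 at the clockwise end stop, growing anticlockwise seen from above. It clicks every 24 degrees (0.419 rad), click 0 at the stop to click 12 at the far end, and stays in the click where it is left; click 6 is 2.51. It takes about 0.12 N m to push it over a click; grip firmly (30 N or so). It starts between clicks 2 and 5.
- dial_grip (a point): Grip point on the axis of the dial: a black knurled round knob 46 mm across, 34 mm high, on the housing's top (110 mm up). The point is 21 mm above the housing, 13 mm below the dial's top. A ridge on the dial points to the grinder's front at 0; steel marks show the clicks, the longest click 0. Turns with the dial; grip from any side; the full turn needs several grasps.
- grinder: Coffee grinder, fixed: grey housing 110 x 110 mm, 110 mm high; origin on the worktop under the dial's axis, z up. Its front is its own -x side: there a black tray, 9 mm high and 92 mm wide, reaches out to 155 mm from the origin, and a sloping black chute sticks out above it to 87 mm from the origin, at heights 55 to 94 mm.
- tray (a point): Centre of the round mat (66 mm across) on the tray, on its upper face (10 mm above the worktop), 120 mm in front of the dial's axis. Same axes as the grinder.
- stand: Hook stand, fixed: origin on the worktop straight below where the cup hangs, z up. A steel post (10 mm thick, 200 mm high, round foot) stands 75 mm from there on the stand's own +x side; from it a 6 mm wire hook runs towards -x at height 200 mm (206 near the post), ends 18 mm beyond the cup's place and turns up there, its tip's top at 215 mm.
- cup_grip (a point): Grip point of the grounds cup (steel, 54 mm across, 50 mm high, 60 to 130 g): on its axis, 79 mm above its underside, midway between the two upright legs of its stiff bail of 6 mm wire. The legs stand 22 mm either side along the cup's y (50 mm over all), from 62 to 93 mm up; a level bar joins them, top 111 mm. Axes: z up, y through both legs.
- cup_base (a point): Centre of the cup's underside. At the start the bail's level bar lies over the hook, across it, the cup's y along the stand's y, the underside about 98 mm above the worktop. To free it, grip both legs from above, raise it by at least 20 mm and draw it off along the stand's -x by 60 mm or more.
- salt_shaker: Small glass salt shaker, loose, 44 mm across, 90 mm high, upright between the grinder and the hook stand; origin at its underside. To be left alone.
- pepper_mill: Wooden pepper mill, loose, 58 mm across, 170 mm high, upright behind the salt shaker; origin at its underside. To be left alone.
Not all that is in view belongs to the job. What is shaped like the part that bears cup_grip but green is not meant.

How it is judged:
By the outcome, as a careful person would: the job done as asked, in the order asked, and still so for the second after the job is handed in, with the robot touching nothing.
It also fails if it takes over 72 s, if anything falls off the work surface, if the arm or the gripper's body presses on something with over 40 N, if the wrist force passes 120 N, or if a joint passes its speed limit or range.

## Working session

There is one attempt and no reset: what is moved stays moved. The work goes in short steps, Python scripts to look and compute and a shell command to move; the robot and the scene stay as the last step left them, time stands still between calls to the robot, and variables do not carry over. Pictures are saved under pics/ and viewed, and the job is handed in when it is done.

```bash
ls; mkdir -p pics
cat > h.py <<'E'
import numpy as np, cv2
from rig import env
def cam(n):
    d=env.get_image(n); R=cv2.Rodrigues(np.array(d['rvec'],float))[0]; return d['frame'],np.array(d['mtx'],float),R,np.array(d['tvec'],float).ravel()
def save(n,f): 
    d=env.get_image(n); cv2.imwrite(f,d['frame'][:,:,::-1]); np.savez(f[:-4]+'.npz',**{k:np.array(v) for k,v in d.items()}); return d
def load(f):
    d=np.load(f+'.npz'); return d['frame'],d['mtx'].astype(float),cv2.Rodrigues(d['rvec'].astype(float))[0],d['tvec'].astype(float).ravel()
def ray(c,u,v):
    _,K,R,t=c; o=-R.T@t; d=R.T@np.linalg.inv(K)@np.array([u,v,1.]); return o,d/np.linalg.norm(d)
def plane(c,u,v,z):
    o,d=ray(c,u,v); return o+d*(z-o[2])/d[2]
def tri(c1,p1,c2,p2):
    o1,d1=ray(c1,*p1); o2,d2=ray(c2,*p2); s=np.linalg.lstsq(np.c_[d1,-d2],o2-o1,rcond=None)[0]
    a=o1+d1*s[0]; b=o2+d2*s[1]; return (a+b)/2,np.linalg.norm(a-b)
def proj(c,P):
    _,K,R,t=c; x=K@(R@np.array(P,float)+t); return x[:2]/x[2]
E
python3 - <<'E'
from h import *
for n in ['scene','top','wrist']:
    d=save(n,f'pics/{n}0.png')
    R=cv2.Rodrigues(d['rvec'])[0]; print(n,(-R.T@np.array(d['tvec']).ravel()).round(3))
o=env.observe(); print(o['time_s'],o['position'],o['tool_rot'],o['grip_width'])
E
```

```text
pics
scene [0.143 0.733 0.753]
top [0.46  0.054 1.053]
wrist [ 0.269 -0.485  0.373]
0.15 [ 0.20843602 -0.50872025  0.20995728] [[ 3.79080417e-01 -2.05803898e-04  9.25363710e-01]
 [-9.25363116e-01  1.07009441e-03  3.79080412e-01]
 [-1.06824276e-03 -9.99999406e-01  2.15208498e-04]] 0.08569461262534744
```

View pics/scene0.png

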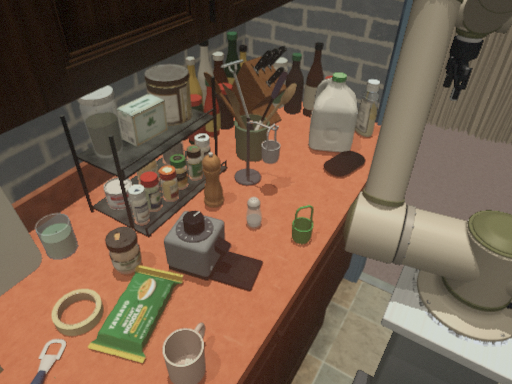

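View pics/top0.png

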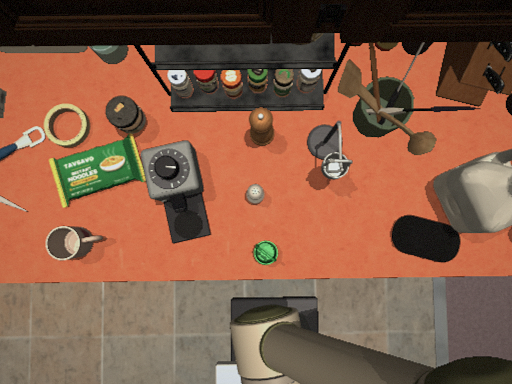

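View pics/wrist0.png

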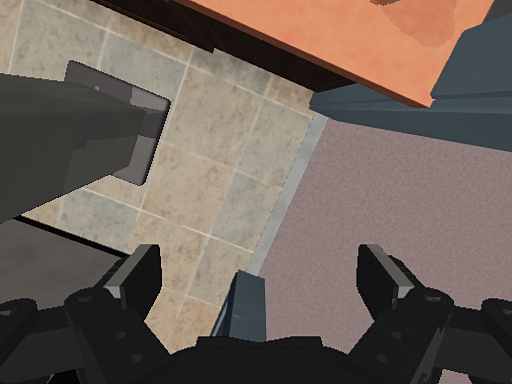

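The top view shows the grinder dial at about (168,170), the mat at (188,222), the steel cup on its hook at (335,165), a green bail cup standing at (265,252), the salt shaker at (255,194) and the pepper mill at (261,125). Two things fit the cup's shape: steel at (335,165), hanging on the hook, and green at (265,252). The steel one fits the description. I'll confirm it with crops.

Run:
```python
from h import *
a=cv2.imread('pics/top0.png'); b=cv2.imread('pics/scene0.png')
r=lambda im,x,y,w,h:cv2.resize(im[y:y+h,x:x+w],(390,290),interpolation=cv2.INTER_CUBIC)
cv2.imwrite('pics/crop0.png',np.vstack([np.hstack([r(a,290,110,90,67),r(b,220,110,90,67)]),np.hstack([r(a,125,130,90,120)[:,:],r(b,150,195,120,90)])]))
c1,c2=load('pics/top0'),load('pics/scene0')
print(plane(c1,168,170,.144),plane(c1,188,222,.01),plane(c1,335,165,.15))
```

```text
[0.57850727 0.24090184 0.144     ] [0.47427606 0.22187404 0.01      ] [ 0.58369854 -0.09823552  0.15      ]
```

View pics/crop0.png

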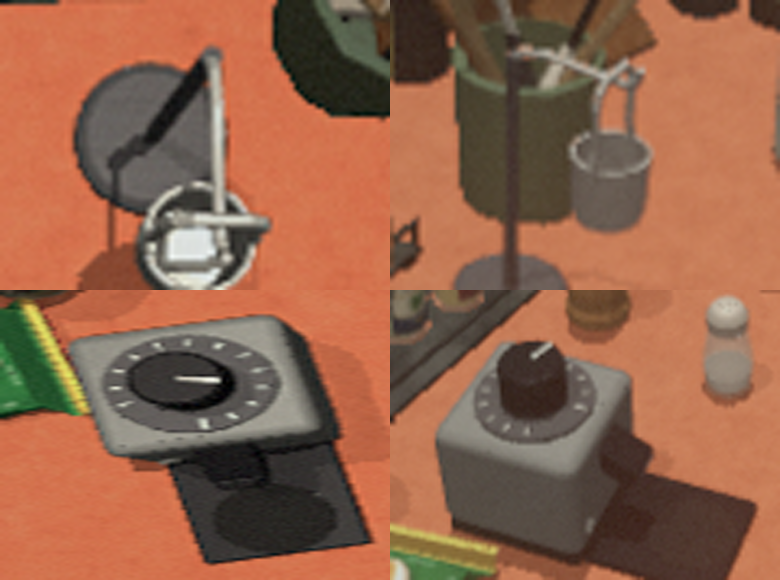

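The crop confirms it: the steel cup hangs by its bail on the hook, and the green one is the decoy. The ridge points towards image right, about click 3–4. Next I'll get the stand geometry, then view it with the wrist camera.

Run:
```python
from h import *
c1,c2=load('pics/top0'),load('pics/scene0')
# top crop scale 390/90, offset (290,110); scene crop same, offset(220,110)
s=390/90
T=lambda x,y:(290+x/s,110+y/s); S=lambda x,y:(220+(x-390)/s,110+y/s)
print('posttop',tri(c1,T(213,53),c2,S(522,50)))
print('bar end R',tri(c1,T(266,223),c2,S(640,72)))
print('bar end L',tri(c1,T(165,220),c2,S(600,80)))
print('foot',plane(c1,*T(152,138),0.003), 'posttop z', plane(c1,*T(213,53),.203))
print('hookend',plane(c1,*T(221,222),.203),'barL',plane(c1,*T(165,218),.206),'barR',plane(c1,*T(266,225),.206))
```

```text
posttop (array([ 0.6560595 , -0.10234111,  0.19766055]), np.float64(0.009419637324081447))
bar end R (array([ 0.58014252, -0.1242706 ,  0.19465767]), np.float64(0.008602158625928048))
bar end L (array([ 0.58102362, -0.07597298,  0.21210725]), np.float64(0.00522791416358542))
foot [ 0.65931218 -0.10100026  0.003     ] posttop z [ 0.65910134 -0.09934401  0.203     ]
hookend [ 0.58353454 -0.10091603  0.203     ] barL [ 0.5851724  -0.07581083  0.206     ] barR [ 0.58152586 -0.12010392  0.206     ]
```

```bash
python3 -m inch '[[[1,3,6,3,0,0,-5],[1,6,12,6,0,0,-10],[1,9,18,9,0,0,-15],[1,12,24,12,0,0,-20],[1,15,30,15,0,0,-22],[1,18,36,17,0,0,-22],[1,21,41,17,0,0,-22],[1,24,41,17,0,0,-22],[1,27,41,17,0,0,-22],[1,27,41,17,0,0,-22],[1,27,41,17,0,0,-22]]]'
python3 - <<'E'
from h import *
save('wrist','pics/wrist1.png'); o=env.observe(); print(o['time_s'],o['q'],o['ft_force'])
E
```

```text
time_s: 1.52
position: [0.478, -0.099, 0.3802]
tool_rot: [[0.005, -0.001, 1.0], [-1.0, 0.0, 0.005], [-0.0, -1.0, -0.001]]
ft_force: [-0.1, -0.1, -0.6]
grip_width: 0.0858
1.575 [-2.56618836e+01  1.16130715e+01  6.16070679e+01 -7.05158587e-03
  1.06794472e+02  6.41035259e+01] [0.08825153 0.15219603 0.1117976 ]
```

View pics/wrist1.png

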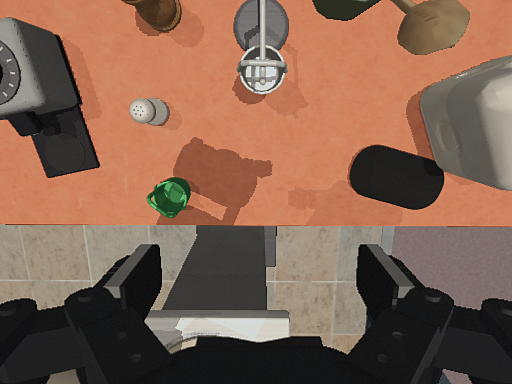

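The wrist view shows the steel cup with its bar at about y=66, columns 240–286, and the hook running straight up the image to the post. I'll enlarge it.

Run:
```python
from h import *
a=cv2.imread('pics/wrist1.png')
cv2.imwrite('pics/crop1.png',cv2.resize(a[0:110,210:320],(600,600),interpolation=cv2.INTER_CUBIC))
```

```text
(no output)
```

View pics/crop1.png

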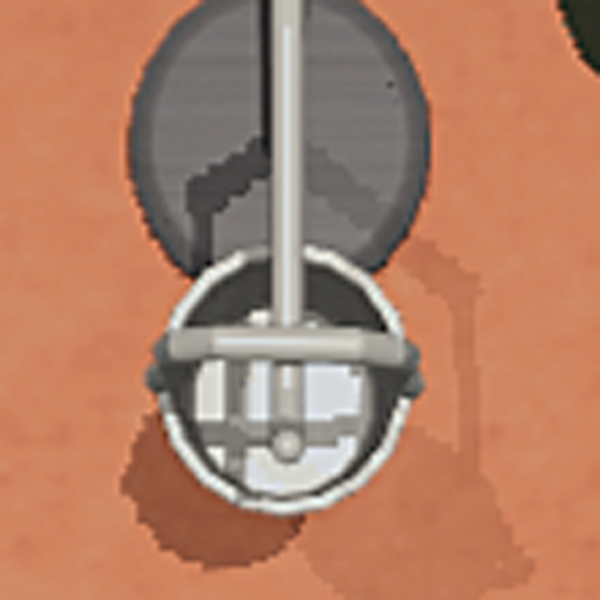

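Run:
```python
from h import *
c1,c2,w=load('pics/top0'),load('pics/scene0'),load('pics/wrist1')
s=390/90
T=lambda x,y:(290+x/s,110+y/s); S=lambda x,y:(220+(x-390)/s,110+y/s)
W=lambda x,y:(210+x/(600/110),y/(600/110))
print('bar c w/top',tri(w,W(293,343),c1,T(216,221)),'w/scene',tri(w,W(293,343),c2,S(620,76)))
print('bar@.206',plane(w,*W(293,343),.206),'L',plane(w,*W(168,345),.206),'R',plane(w,*W(418,345),.206))
print('rimc@.148',plane(w,*W(286,380),.148),'tip',plane(w,*W(287,443),.213),'hook far',plane(w,*W(287,10),.203),'foot',plane(w,*W(280,137),.004))
e=env.get_image('wrist')
```

```text
bar c w/top (array([ 0.58878761, -0.10464432,  0.17016334]), np.float64(2.85574734674387e-05)) w/scene (array([ 0.58269051, -0.10532342,  0.20017969]), np.float64(0.005375568354554702))
bar@.206 [ 0.58446584 -0.10415904  0.206     ] L [ 0.5840039  -0.08199191  0.206     ] R [ 0.58426541 -0.12633234  0.206     ]
rimc@.148 [ 0.58421373 -0.10355786  0.148     ] tip [ 0.56718086 -0.10317143  0.213     ] hook far [ 0.63800033 -0.10264315  0.203     ] foot [ 0.66174469 -0.10279403  0.004     ]
```

```bash
python3 -m inch '[[[1,3,-0.2,0,0,0,0],[1,7,-0.4,-3,0,0,0],[1,10,-0.4,-6,0,0,0],[1,10.6,-0.4,-8,0,0,0],[1,10.6,-0.4,-8,0,0,0]]]'
python3 - <<'E'
from h import *
save('wrist','pics/wrist2.png'); o=env.observe(); print(o['position'],o['ft_force'])
E
```

```text
time_s: 2.25
position: [0.5837, -0.1034, 0.2993]
tool_rot: [[0.004, -0.003, 1.0], [-1.0, 0.001, 0.004], [-0.001, -1.0, -0.003]]
ft_force: [-0.1, 0.4, 0.6]
grip_width: 0.0853
[ 0.58390294 -0.10342926  0.30091359] [ 0.20316949 -0.35471608  1.15162278]
```

View pics/wrist2.png

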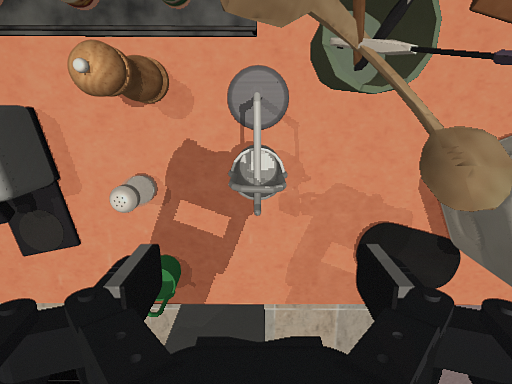

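The bar is at row 188, columns 231–286; hook tip at (258,210). I'll triangulate its height from the two wrist views.

Run:
```python
from h import *
w,w2=load('pics/wrist1'),load('pics/wrist2')
W=lambda x,y:(210+x/(600/110),y/(600/110))
a=cv2.imread('pics/wrist2.png')
cv2.imwrite('pics/crop2.png',cv2.resize(a[140:230,210:310],(600,540),interpolation=cv2.INTER_CUBIC))
print('bar',tri(w,W(293,343),w2,(258.7,188)),'tip',tri(w,W(287,443),w2,(258,211)))
print(plane(w2,258.7,188,.206))
c=load('pics/top0');print('salt',plane(c,255,192,.09),'spoon',plane(w2,460,170,.25),plane(w2,460,170,.2))
```

```text
bar (array([ 0.58478289, -0.10420245,  0.20336019]), np.float64(1.4999598333539492e-05)) tip (array([ 0.56734211, -0.103467  ,  0.21059326]), np.float64(0.0005388984806498627))
[ 0.58544711 -0.10420909  0.206     ]
salt [0.53562056 0.06515781 0.09      ] spoon [ 0.60950981 -0.23734991  0.25      ] [ 0.59998185 -0.26872316  0.2       ]
```

View pics/crop2.png

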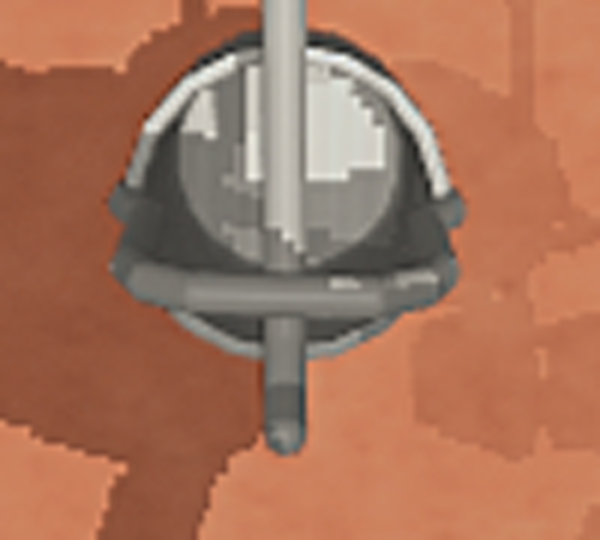

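```bash
python3 -m inch '[[[1,0.1,-0.1,-4,0,0,0],[1,0.1,-0.1,-8,0,0,0],[1,0.1,-0.1,-11,0,0,0],[1,0.1,-0.1,-13,0,0,0],[1,0.1,-0.1,-14.2,0,0,0],[1,0.1,-0.1,-14.2,0,0,0],[-1,0.1,-0.1,-14.2,0,0,0],[-1,0.1,-0.1,-14.2,0,0,0],[-1,0.1,-0.1,-14.2,0,0,0],[-1,0.1,-0.1,-14.2,0,0,0]]]' 40
python3 - <<'E'
from h import *
save('wrist','pics/wrist3.png'); save('scene','pics/scene3.png');o=env.observe(); print(o['position'],o['ft_force'],o['grip_width'])
a=cv2.imread('pics/scene3.png'); cv2.imwrite('pics/crop3.png',np.hstack([cv2.resize(a[90:200,210:320],(380,380)),cv2.resize(cv2.imread('pics/wrist3.png')[150:384,130:380],(400,380))]))
E
```

```text
time_s: 3.55
position: [0.586, -0.1044, 0.1595]
tool_rot: [[0.005, 0.002, 1.0], [-1.0, -0.001, 0.005], [0.001, -1.0, 0.002]]
ft_force: [0.3, -2.2, 5.6]
grip_width: 0.0475
[ 0.58599957 -0.10445299  0.15946822] [ 0.34450113 -1.20785304  5.00637902] 0.04721625558450212
```

View pics/crop3.png

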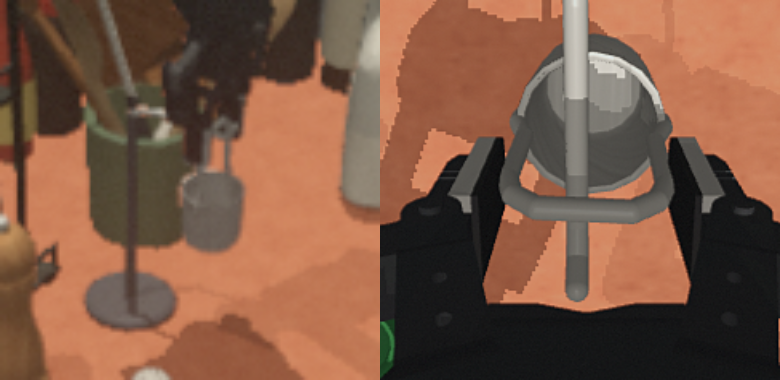

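Jaws stopped on the legs at 47 mm. Lift 3 cm, then look.

```bash
python3 -m inch '[[[-1,0,0,0,0,0,0],[-1,0,0,0.7,0,0,0],[-1,0,0,1.5,0,0,0],[-1,0,0,2.3,0,0,0],[-1,0,0,3,0,0,0],[-1,0,0,3,0,0,0]]]'
python3 - <<'E'
from h import *
save('wrist','pics/wrist4.png'); save('scene','pics/scene4.png');o=env.observe(); print(o['position'],o['ft_force'],o['grip_width'])
a=cv2.imread('pics/scene4.png'); cv2.imwrite('pics/crop4.png',np.hstack([cv2.resize(a[90:200,210:320],(380,380)),cv2.resize(cv2.imread('pics/wrist4.png')[150:384,130:380],(400,380))]))
E
```

```text
time_s: 4.4
position: [0.5857, -0.104, 0.1891]
tool_rot: [[0.005, 0.001, 1.0], [-1.0, -0.0, 0.005], [0.0, -1.0, 0.001]]
ft_force: [-0.7, 0.4, -0.4]
grip_width: 0.0472
[ 0.58538173 -0.10388677  0.1882555 ] [-0.25159134  0.51398425 -1.13297038] 0.047234850878662304
```

View pics/crop4.png

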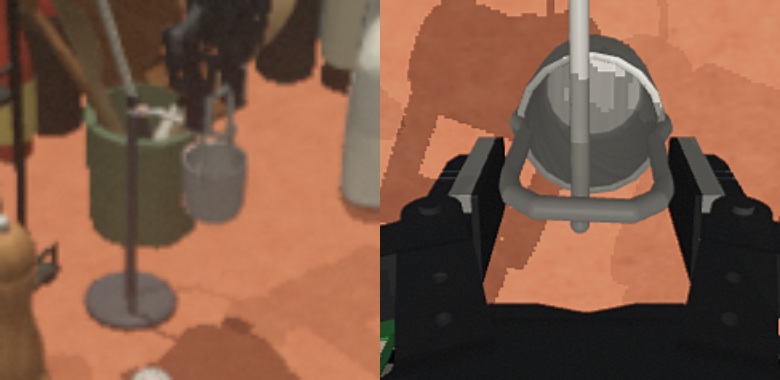

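The cup rose with the gripper and the bar is clear above the hook. I'll draw it off and go towards the grinder.

```bash
python3 -m inch '[[[-1,-2,0,0,0,0,0],[-1,-4.5,0,0,0,0,0],[-1,-7,0,0,0,0,0],[-1,-9.5,0,1,0,0,0],[-1,-11,2,4,0,0,0],[-1,-12,6,7,0,0,0],[-1,-13,11,10,0,0,0],[-1,-13,16,11,0,0,0],[-1,-13,21,11,0,0,0],[-1,-13,24,11,0,0,0],[-1,-13,24,11,0,0,0],[-1,-13,24,11,0,0,0]]]'
python3 - <<'E'
from h import *
save('wrist','pics/wrist5.png');o=env.observe(); print(o['time_s'],o['position'],o['ft_force'],o['grip_width'],o['q'])
E
```

```text
time_s: 6.0
position: [0.4555, 0.1355, 0.2982]
tool_rot: [[0.005, -0.0, 1.0], [-1.0, -0.0, 0.005], [0.0, -1.0, -0.0]]
ft_force: [0.2, 0.3, -0.8]
grip_width: 0.0475
6.05 [0.45554624 0.13526354 0.29826742] [ 0.45165127 -0.54565018 -0.47401538] 0.04750835516445551 [ 2.23017704e+00  1.11544975e+01  7.51838828e+01 -1.36285262e-02
  9.36825748e+01  9.20086691e+01]
```

View pics/wrist5.png

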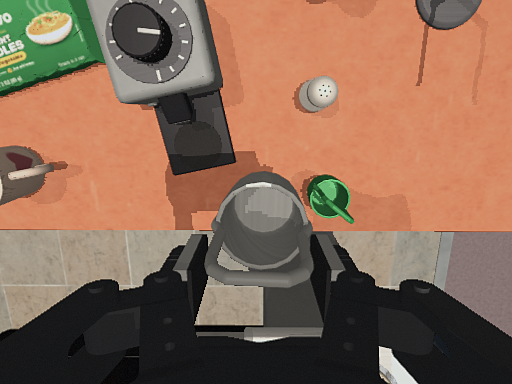

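The dial (140,30), mat (196,143) and tray edges are clearly visible, with the cup in the jaws. I'll take a second view farther left.

```bash
python3 -m inch '[[[-1,-0.5,3,0,0,0,0],[-1,-1,6,0,0,0,0],[-1,-1,7,0,0,0,0],[-1,-1,7,0,0,0,0],[-1,-1,7,0,0,0,0]]]'
python3 - <<'E'
from h import *
save('wrist','pics/wrist6.png');o=env.observe(); print(o['time_s'],o['position'])
for i in (5,6):
    a=cv2.imread(f'pics/wrist{i}.png'); x0=90 if i==5 else 160
    cv2.imwrite(f'pics/crop{i}.png',cv2.resize(a[0:190,x0:x0+190],(600,600),interpolation=cv2.INTER_CUBIC))
E
```

```text
time_s: 6.68
position: [0.4458, 0.2051, 0.2984]
tool_rot: [[0.004, -0.0, 1.0], [-1.0, -0.0, 0.004], [0.0, -1.0, -0.0]]
ft_force: [0.3, 0.4, -1.3]
grip_width: 0.0474
6.725 [0.4457422  0.20517703 0.29840298]
```

View pics/crop5.png

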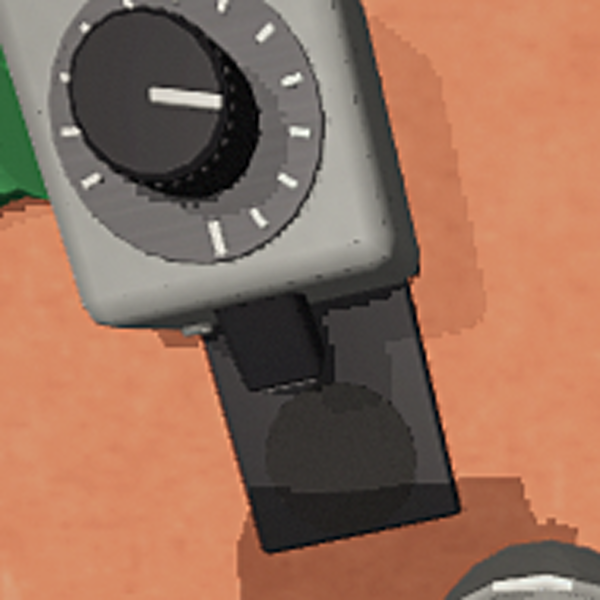

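View pics/crop6.png

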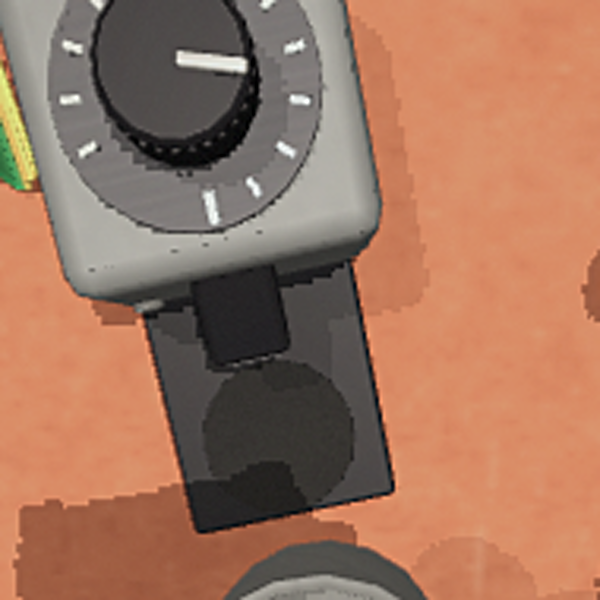

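Run:
```python
from h import *
w5,w6,t=load('pics/wrist5'),load('pics/wrist6'),load('pics/top0')
k=600/190
A=lambda x,y:(90+x/k,y/k); B=lambda x,y:(160+x/k,y/k)
print('mat',tri(w5,A(341,449),w6,B(279,435)),plane(w5,*A(341,449),.01),plane(w6,*B(279,435),.01))
for a,b in (((268,552),(198,533)),((460,512),(393,492))): print('corner',tri(w5,A(*a),w6,B(*b)),plane(w6,*B(*b),.009))
print('chute tip corners', tri(w5,A(250,388),w6,B(212,362)), plane(w6,*B(212,370),.055),plane(w6,*B(287,348),.055))
p,q=plane(w6,*B(178,58),.145),plane(w6,*B(246,66),.145); print('ridge',p,q,np.degrees(np.arctan2(*(q-p)[[1,0]])))
print('ridge tri',tri(w5,A(150,94),w6,B(178,58)),tri(w5,A(221,101),w6,B(246,66)))
m0=plane(w6,*B(211,207),.111);pl=plane(w6,*B(186,85),.111);print('mark0',m0,'marks', [plane(w6,*B(*z),.111).round(4) for z in ((254,187),(286,149),(300,100),(294,47),(87,149),(69,100))])
```

```text
mat (array([0.47140277, 0.21863752, 0.00674396]), np.float64(0.0030694947069108904)) [0.47328526 0.21815955 0.01      ] [0.47016697 0.2183962  0.01      ]
corner (array([ 0.42461914,  0.25600905, -0.00245762]), np.float64(0.00026427476205257127)) [0.42663562 0.25472495 0.009     ]
corner (array([ 0.44406603,  0.16739862, -0.00060004]), np.float64(0.00011043594988613196)) [0.44541362 0.16816337 0.009     ]
chute tip corners (array([0.50188248, 0.24185726, 0.06320288]), np.float64(0.0004270147694423162)) [0.49890853 0.24271688 0.055     ] [0.50724299 0.2138468  0.055     ]
ridge [0.58613926 0.24200959 0.145     ] [0.5842177  0.22311914 0.145     ] -95.80820079859944
ridge tri (array([0.58555361, 0.24170459, 0.14762557]), np.float64(6.476811594704548e-05)) (array([0.58463971, 0.22321597, 0.14357809]), np.float64(0.00018803433070427205))
mark0 [0.55125312 0.23675142 0.111     ] marks [array([0.5573, 0.223 , 0.111 ]), array([0.5684, 0.2128, 0.111 ]), array([0.5825, 0.2084, 0.111 ]), array([0.5974, 0.2103, 0.111 ]), array([0.5681, 0.2754, 0.111 ]), array([0.5822, 0.2803, 0.111 ])]
```

Grinder yaw is about 12.2° and the mat centre about (0.470, 0.2187). The ridge is 72° from the front, so click 3. Lowering the cup over the mat.

```bash
python3 -m inch '[[[-1,1,0.7,0,0,0,6],[-1,2.3,1.35,-2,0,0,12],[-1,2.3,1.35,-7,0,0,12],[-1,2.3,1.35,-12,0,0,12],[-1,2.3,1.35,-16,0,0,12],[-1,2.3,1.35,-18.5,0,0,12],[-1,2.3,1.35,-20,0,0,12],[-1,2.3,1.35,-20,0,0,12],[-1,2.3,1.35,-20,0,0,12]]]'
python3 - <<'E'
from h import *
for n in ('wrist','scene','top'): save(n,f'pics/{n}7.png')
o=env.observe(); print(o['time_s'],o['position'],o['ft_force'])
a,b,c=[cv2.imread(f'pics/{n}7.png') for n in ('wrist','scene','top')]
cv2.imwrite('pics/crop7.png',np.hstack([cv2.resize(a[100:384,110:394],(400,400)),cv2.resize(b[190:300,160:270],(400,400))]))
E
```

```text
time_s: 7.85
position: [0.4691, 0.2193, 0.0992]
tool_rot: [[0.212, 0.001, 0.977], [-0.977, 0.0, 0.212], [0.0, -1.0, 0.001]]
ft_force: [-0.8, 0.0, -0.9]
grip_width: 0.0472
8.0 [0.46887433 0.21955007 0.09917436] [-0.08551378 -0.13582569 -0.73499478]
```

View pics/crop7.png

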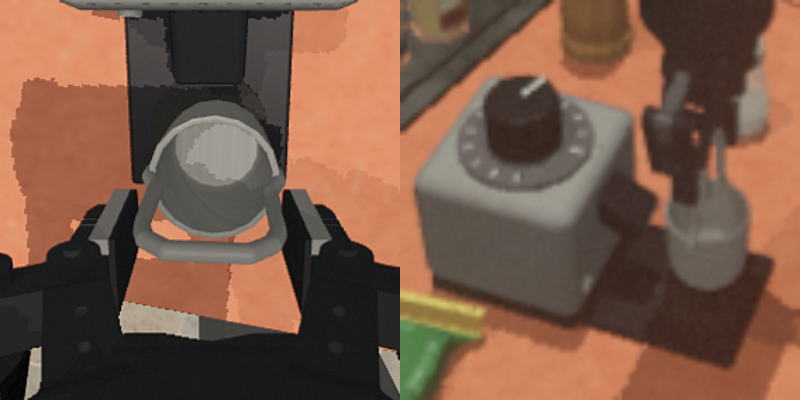

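```bash
python3 -m inch '[[[-1,0.1,-0.08,-1.2,0,0,0],[-1,0.1,-0.08,-2.2,0,0,0],[-1,0.1,-0.08,-2.5,0,0,0],[-1,0.1,-0.08,-2.65,0,0,0],[-1,0.1,-0.08,-2.7,0,0,0]]]'
python3 -m inch '[[[-1,0,0,-0.1,0,0,0],[-1,0,0,-0.1,0,0,0]]]'
```

```text
time_s: 8.62
position: [0.4705, 0.2188, 0.0727]
tool_rot: [[0.213, 0.003, 0.977], [-0.977, 0.0, 0.213], [0.0, -1.0, 0.003]]
ft_force: [-1.2, -1.6, 13.6]
grip_width: 0.0477
time_s: 8.88
position: [0.4711, 0.2189, 0.0726]
tool_rot: [[0.213, 0.005, 0.977], [-0.977, 0.001, 0.213], [0.0, -1.0, 0.005]]
ft_force: [-1.8, -1.5, 18.5]
grip_width: 0.0474
```

Contact. Ease off to near zero force and release.

```bash
python3 -m inch '[[[-1,0,0,0.15,0,0,0],[-1,0,0,0.15,0,0,0],[0.4,0,0,0.15,0,0,0],[0.4,0,0,0.15,0,0,0],[1,0,0,0.15,0,0,0],[1,0,0,0.15,0,0,0]]]'
python3 - <<'E'
from h import *
for n in ('wrist','scene','top'): save(n,f'pics/{n}8.png')
o=env.observe(); print(o['time_s'],o['position'],o['ft_force'],o['grip_width'])
a,b,c=[cv2.imread(f'pics/{n}8.png') for n in ('wrist','scene','top')]
cv2.imwrite('pics/crop8.png',np.hstack([cv2.resize(a[100:384,110:394],(400,400)),cv2.resize(b[190:300,160:270],(400,400))]))
E
```

```text
time_s: 9.62
position: [0.4695, 0.2188, 0.0718]
tool_rot: [[0.213, -0.0, 0.977], [-0.977, -0.0, 0.213], [0.0, -1.0, -0.0]]
ft_force: [-0.6, 0.5, 0.1]
grip_width: 0.0853
9.775 [0.46948166 0.21877634 0.07190695] [ 0.14597399  0.61223343 -0.31007331] 0.08557122562551953
```

View pics/crop8.png

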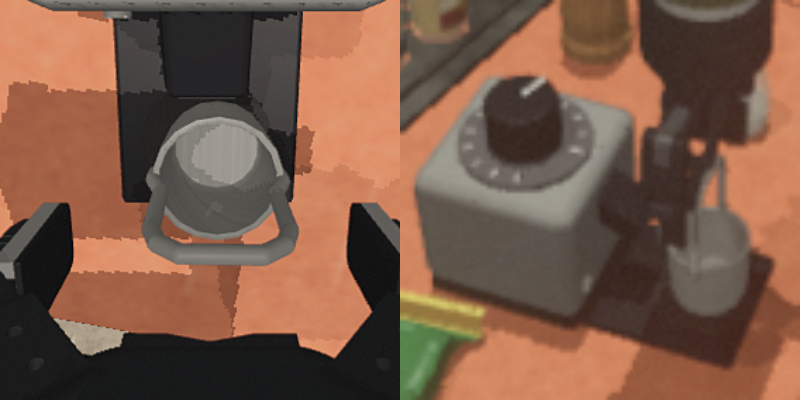

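The cup stands upright on the mat and the jaws are clear. I'll retreat straight up and pin down the dial's axis.

```bash
python3 -m inch '[[[1,0,0,3,0,0,0],[1,0,0,7,0,0,0],[1,0,0,12,0,0,0],[1,0,0,17,0,0,0],[1,0,0,20,0,0,0],[1,2,0,22,0,0,0],[1,2,0,22,0,0,0],[1,2,0,22,0,0,0]]]'
python3 - <<'E'
from h import *
save('wrist','pics/wrist9.png');o=env.observe(); print(o['time_s'],o['position'])
k=600/190; w6=load('pics/wrist6');B=lambda x,y:(160+x/k,y/k)
P=np.array([plane(w6,*B(*z),.1115)[:2] for z in ((254,187),(286,149),(300,100),(294,47),(87,149),(69,100),(72,47))])
x=np.linalg.lstsq(np.c_[2*P,np.ones(len(P))],(P**2).sum(1),rcond=None)[0];c=x[:2];print('axis',c,'r',np.sqrt(x[2]+c@c))
print([np.degrees(np.arctan2(*(p-c)[::-1])).round(1) for p in P])
E
```

```text
time_s: 10.78
position: [0.4887, 0.2187, 0.2908]
tool_rot: [[0.213, -0.002, 0.977], [-0.977, -0.0, 0.213], [-0.0, -1.0, -0.002]]
ft_force: [0.5, -0.7, -0.1]
grip_width: 0.0852
10.825 [0.48865861 0.21872503 0.29078873]
axis [0.58595098 0.24426699] r 0.03592355490306325
[np.float64(-143.5), np.float64(-119.2), np.float64(-95.6), np.float64(-71.6), np.float64(120.0), np.float64(96.2), np.float64(72.2)]
```

View pics/wrist9.png

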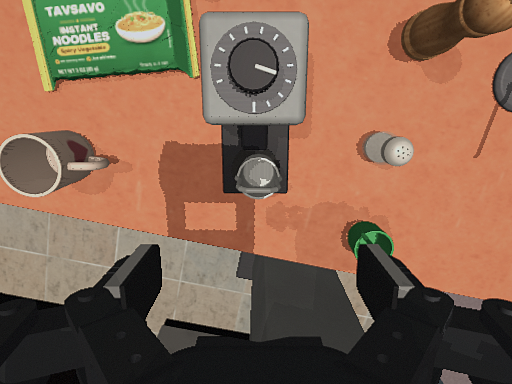

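Run:
```python
from h import *
w9=load('pics/wrist9'); im=cv2.imread('pics/wrist9.png'); g=cv2.cvtColor(im,cv2.COLOR_BGR2GRAY)
m=((g<75)&(g>0)).astype(np.uint8)
n,l,s,ce=cv2.connectedComponentsWithStats(m[20:118,205:305]); i=np.argsort(-s[1:,4])[:3]+1; print(s[i],ce[i]+[205,20])
r=(im[20:118,205:305]); cv2.imwrite('pics/crop9.png',cv2.resize(r,(600,588),interpolation=cv2.INTER_CUBIC))
```

```text
[[ 22  17  52  60 626]
 [ 45  93   9   1   9]
 [ 48  43   3   4   6]] [[252.48402556  71.14536741]
 [254.         113.        ]
 [254.          64.5       ]]
```

View pics/crop9.png

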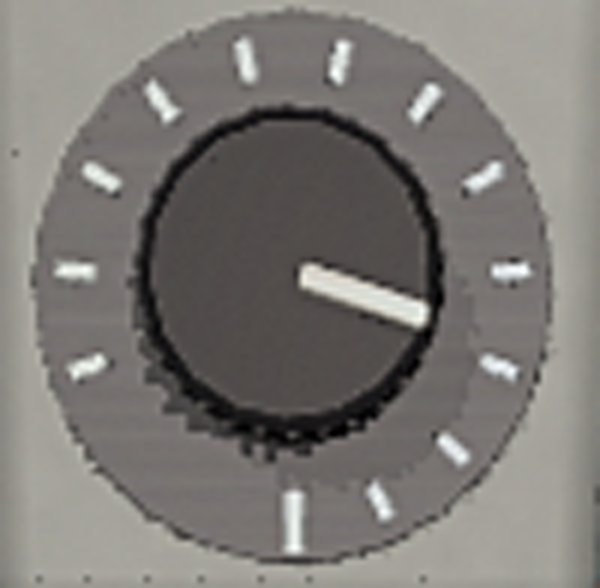

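Run:
```python
from h import *
w9=load('pics/wrist9');w6=load('pics/wrist6');k=600/190
B=lambda x,y:(160+x/k,y/k); C=lambda x,y:(205+x/6,20+y/6)
print('ridge tip',tri(w6,B(248,66),w9,C(430,318)),'ridge in',tri(w6,B(178,58),w9,C(302,275)))
print('mark0',tri(w6,B(211,207),w9,C(295,522)))
print('axis top',plane(w9,*C(293,265),.144),'plate',plane(w9,*C(292,287),.111))
from rig import env; o=env.observe(); print(o['q'])
```

```text
ridge tip (array([0.58428513, 0.22246371, 0.14501725]), np.float64(0.00023701581428253586)) ridge in (array([0.58625816, 0.24216915, 0.14428319]), np.float64(0.00017993968975476372))
mark0 (array([0.55111789, 0.23638192, 0.11318199]), np.float64(0.00040598676896650343))
axis top [0.58730855 0.24384914 0.144     ] plate [0.58758701 0.24456596 0.111     ]
[1.14340017e+01 1.78407346e+01 6.71832495e+01 2.67270859e-03
 9.51085648e+01 8.91493256e+01]
```

Dial axis (0.587, 0.244), top at 0.144–0.145, ridge at click 3. Moving over the dial with the jaws turned 45° so there is room for the whole turn, and grasping it.

```bash
python3 -m inch '[[[1,3,0.6,0,0,0,10],[1,6,1.2,0,0,0,20],[1,9,2,-3,0,0,30],[1,9.8,2.55,-7,0,0,40],[1,9.8,2.55,-11,0,0,45],[1,9.8,2.55,-14,0,0,45],[1,9.8,2.55,-16,0,0,45],[1,9.8,2.55,-17.6,0,0,45],[1,9.8,2.55,-17.6,0,0,45],[1,9.8,2.55,-17.6,0,0,45]]]' 35
python3 - <<'E'
from h import *
save('wrist','pics/wrist10.png');o=env.observe(); print(o['time_s'],o['position'],o['ft_force'],o['q'])
E
```

```text
time_s: 12.08
position: [0.5878, 0.2443, 0.1167]
tool_rot: [[0.841, 0.001, 0.541], [-0.541, 0.0, 0.841], [0.001, -1.0, 0.001]]
ft_force: [0.0, 0.6, 0.5]
grip_width: 0.0852
12.125 [0.58786074 0.24440774 0.1168981 ] [-0.02168216  0.16897683  0.57589886] [1.19385938e+01 3.46265388e+01 6.79239398e+01 3.03393371e-03
 7.73517967e+01 4.46568898e+01]
```

View pics/wrist10.png

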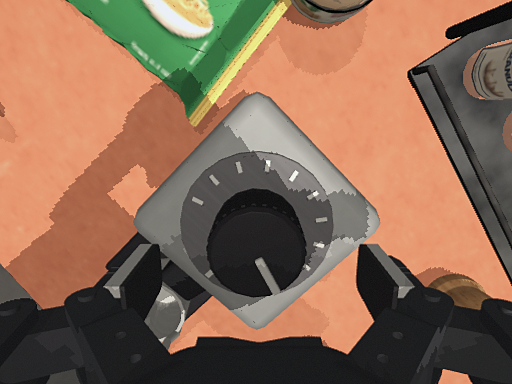

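The dial sits midway between the open fingers. Closing.

```bash
python3 -m inch '[[[1,-0.05,0,-0.2,0,0,0],[-1,-0.05,0,-0.2,0,0,0],[-1,-0.05,0,-0.2,0,0,0],[-1,-0.05,0,-0.2,0,0,0],[-1,-0.05,0,-0.2,0,0,0],[-1,-0.05,0,-0.2,0,0,0]]]' 35
python3 - <<'E'
from h import *
o=env.observe(); print(o['time_s'],o['position'],o['ft_force'],o['wrist_torque'],o['grip_width'])
E
```

```text
time_s: 12.88
position: [0.5865, 0.2446, 0.1146]
tool_rot: [[0.841, -0.0, 0.54], [-0.54, 0.001, 0.841], [-0.001, -1.0, 0.0]]
ft_force: [-4.2, 1.0, 4.5]
grip_width: 0.0435
12.875 [0.58654221 0.24464904 0.11460371] [-4.18122126  0.96503174  4.53335607] [0.21027856 0.71304094 0.02838099] 0.04349839214176581
```

```bash
python3 -m inch '[[[-1,0,0,0,0,0,-7],[-1,0,0,0,0,0,-14],[-1,0,0,0,0,0,-21],[-1,0,0,0,0,0,-28],[-1,0,0,0,0,0,-35],[-1,0,0,0,0,0,-42],[-1,0,0,0,0,0,-49],[-1,0,0,0,0,0,-56],[-1,0,0,0,0,0,-62],[-1,0,0,0,0,0,-62],[-1,0,0,0,0,0,-62]]]'
python3 - <<'E'
from h import *
save('wrist','pics/wrist11.png');o=env.observe(); print(o['time_s'],o['position'],o['ft_force'],o['wrist_torque'],o['grip_width'],o['q'][5])
E
```

```text
time_s: 14.25
position: [0.5862, 0.2454, 0.1146]
tool_rot: [[-0.082, -0.001, 0.997], [-0.997, 0.002, -0.082], [-0.002, -1.0, -0.001]]
ft_force: [-5.0, 4.1, 5.5]
grip_width: 0.0435
14.3 [0.58623267 0.24539613 0.11460188] [-4.42371623  4.11433745  4.55999809] [0.75985265 0.76900546 0.01085872] 0.04318741745715844 106.66516255783081
```

View pics/wrist11.png

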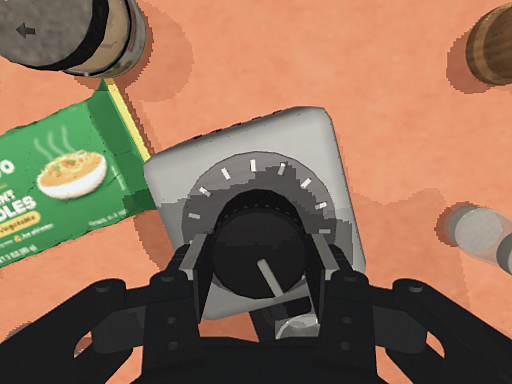

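The ridge kept its place relative to the gripper, so no slip. Creeping to the stop.

```bash
python3 -m inch '[[[-1,0,0,0,0,0,-4],[-1,0,0,0,0,0,-8],[-1,0,0,0,0,0,-8]]]'; python3 -c "
from h import *
o=env.observe(); print(o['wrist_torque'],o['q'][5])"
python3 -m inch '[[[-1,0,0,0,0,0,-2],[-1,0,0,0,0,0,-2]]]' | head -2; python3 -c "
from h import *
o=env.observe(); print(o['wrist_torque'],o['q'][5])"
python3 -m inch '[[[-1,0,0,0,0,0,-2],[-1,0,0,0,0,0,-2]]]' | head -2; python3 -c "
from h import *
o=env.observe(); print(o['wrist_torque'],o['q'][5])"
```

```text
time_s: 14.68
position: [0.5862, 0.2455, 0.1146]
tool_rot: [[-0.221, -0.001, 0.975], [-0.975, 0.002, -0.221], [-0.002, -1.0, -0.001]]
ft_force: [-5.6, 4.6, 4.7]
grip_width: 0.0437
[ 0.77541802  0.79955565 -0.24995265] 114.72806582269713
time_s: 14.92
position: [0.5863, 0.2455, 0.1146]
[0.83574526 0.7595378  0.01709651] 116.68870942166416
time_s: 15.18
position: [0.5871, 0.2452, 0.1146]
[ 0.9892607   0.21489783 -0.06097391] 118.66403860054398
```

```bash
for i in 1 2; do python3 -m inch '[[[-1,0,0,0,0,0,-2],[-1,0,0,0,0,0,-2]]]' | head -2; python3 -c "
from h import *
o=env.observe(); print(o['wrist_torque'],o['q'][5])
save('wrist','pics/wrist12.png')"; done
```

```text
time_s: 15.42
position: [0.5872, 0.2452, 0.1146]
[0.97709839 0.12310512 0.87524498] 120.5678820237015
time_s: 15.72
position: [0.5864, 0.2455, 0.1146]
[1.11745954 0.70615821 0.63943779] 122.59126126153272
```

View pics/wrist12.png

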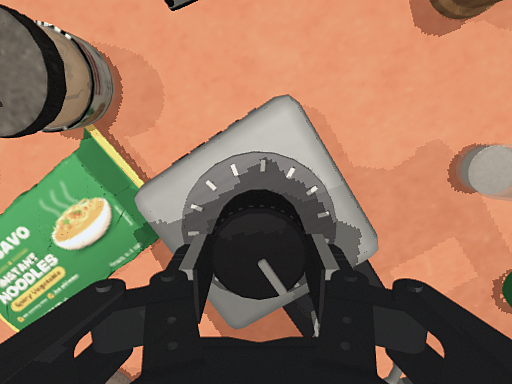

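Torque rose to 0.9 N·m, so the end stop is reached (it held at about 75° of turn). Turning back anticlockwise, stopping a bit short of 144°.

```bash
python3 -m inch '[[[-1,0,0,0,0,0,7],[-1,0,0,0,0,0,14],[-1,0,0,0,0,0,21],[-1,0,0,0,0,0,28],[-1,0,0,0,0,0,35],[-1,0,0,0,0,0,42],[-1,0,0,0,0,0,49],[-1,0,0,0,0,0,56],[-1,0,0,0,0,0,63],[-1,0,0,0,0,0,70],[-1,0,0,0,0,0,77],[-1,0,0,0,0,0,84],[-1,0,0,0,0,0,91],[-1,0,0,0,0,0,98],[-1,0,0,0,0,0,105],[-1,0,0,0,0,0,112],[-1,0,0,0,0,0,119],[-1,0,0,0,0,0,126],[-1,0,0,0,0,0,126],[-1,0,0,0,0,0,126]]]'
python3 - <<'E'
from h import *
save('wrist','pics/wrist13.png');o=env.observe(); print(o['time_s'],o['wrist_torque'],o['q'][5])
cv2.imwrite('pics/crop13.png',cv2.resize(cv2.imread('pics/wrist13.png')[120:330,150:360],(600,600),interpolation=cv2.INTER_CUBIC))
E
```

```text
time_s: 18.27
position: [0.5872, 0.2445, 0.1146]
tool_rot: [[0.965, 0.001, -0.264], [0.264, 0.001, 0.965], [0.001, -1.0, 0.0]]
ft_force: [-2.0, 3.0, 4.6]
grip_width: 0.0432
18.325 [ 0.39597238  0.39020765 -0.0472359 ] -3.3515180763679155
```

View pics/crop13.png

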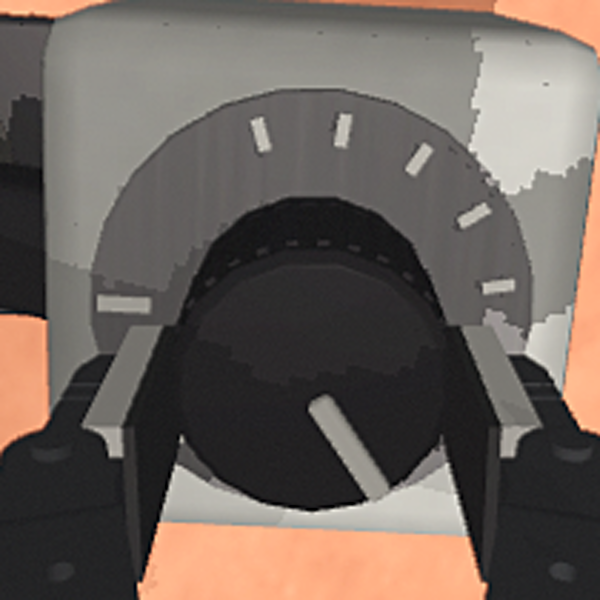

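Measure the ridge angle now.

Run:
```python
from h import *
for f,a,b,k,off in (('pics/wrist13',(321,403),(378,494),600/210,(150,120)),('pics/wrist9',(302,275),(430,318),6,(205,20))):
    c=load(f);P=lambda x,y:plane(c,off[0]+x/k,off[1]+y/k,.1445)
    p,q=P(*a),P(*b); d=(q-p)[:2]; ax=np.array([.587,.2443])
    print(f,p,q,'ridge',(np.degrees(np.arctan2(d[1],d[0]))+167.6)%360,'tip about axis',(np.degrees(np.arctan2(*(q[:2]-ax)[::-1]))+167.6)%360)
```

```text
pics/wrist13 [0.58894305 0.24317108 0.1445    ] [0.6021333  0.23009123 0.1445    ] ridge 122.84077407943835 tip about axis 124.40471261827905
pics/wrist9 [0.5861855  0.24223703 0.1445    ] [0.58440447 0.22234967 0.1445    ] ridge 72.48248596264833 tip about axis 70.85633712783827
```

The dial is at about 123°, just past click 5. A further 20° brings it to about 143°.

```bash
python3 -m inch '[[[-1,0,0,0,0,0,5],[-1,0,0,0,0,0,10],[-1,0,0,0,0,0,15],[-1,0,0,0,0,0,18],[-1,0,0,0,0,0,20],[-1,0,0,0,0,0,20],[-1,0,0,0,0,0,20]]]'
python3 - <<'E'
from h import *
save('wrist','pics/wrist14.png');o=env.observe(); print(o['time_s'],o['wrist_torque'],o['q'][5])
cv2.imwrite('pics/crop14.png',cv2.resize(cv2.imread('pics/wrist14.png')[120:330,150:360],(600,600),interpolation=cv2.INTER_CUBIC))
E
```

```text
time_s: 19.2
position: [0.5874, 0.2446, 0.1146]
tool_rot: [[0.816, 0.002, -0.578], [0.578, 0.001, 0.816], [0.002, -1.0, -0.0]]
ft_force: [0.2, 3.1, 5.6]
grip_width: 0.0437
19.25 [ 0.56202497  0.09414976 -0.03607388] -23.338400430535533
```

View pics/crop14.png

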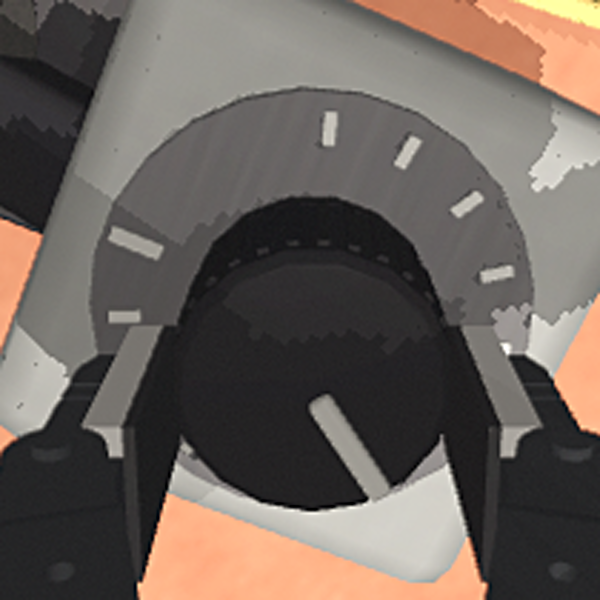

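The ridge did not shift against the gripper, so the dial is at about 143°. Releasing and retreating up.

```bash
python3 -m inch '[[[0,0,0,0,0,0,0],[0.5,0,0,0,0,0,0],[1,0,0,0,0,0,0],[1,0,0,0,0,0,0],[1,0,0,3,0,0,0],[1,0,0,7,0,0,0],[1,0,0,12,0,0,0],[1,-6,-2,16,0,0,-10],[1,-11,-3,17,0,0,-20],[1,-14,-3,17,0,0,-30],[1,-14,-3,17,0,0,-40],[1,-14,-3,17,0,0,-50],[1,-14,-3,17,0,0,-60],[1,-14,-3,17,0,0,-68],[1,-14,-3,17,0,0,-75],[1,-14,-3,17,0,0,-75],[1,-14,-3,17,0,0,-75]]]'
python3 - <<'E'
from h import *
for n in ('wrist','scene','top'): save(n,f'pics/{n}15.png')
o=env.observe(); print(o['time_s'],o['ft_force'])
E
```

```text
time_s: 21.38
position: [0.447, 0.2142, 0.2839]
tool_rot: [[0.771, -0.0, 0.637], [-0.637, -0.0, 0.771], [0.0, -1.0, -0.0]]
ft_force: [0.4, -0.4, 0.1]
grip_width: 0.0853
21.525 [-0.06426679 -0.31542201 -0.06402859]
```

View pics/wrist15.png

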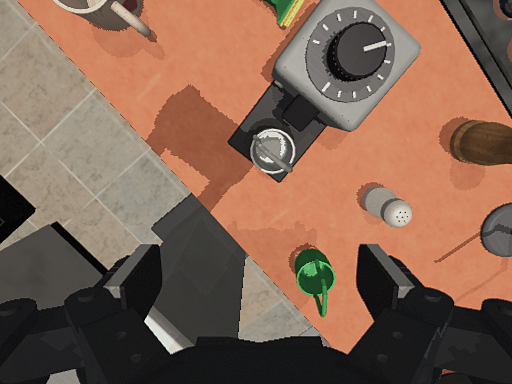

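View pics/scene15.png

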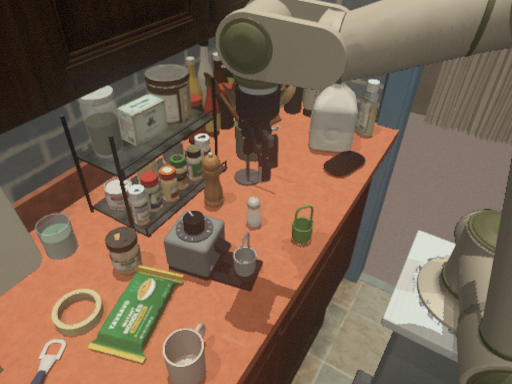

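Run:
```python
from h import *
a=cv2.imread('pics/wrist15.png'); cv2.imwrite('pics/crop15.png',np.hstack([cv2.resize(a[0:110,295:405],(400,400),interpolation=cv2.INTER_CUBIC),cv2.resize(a[70:190,215:335],(400,400),interpolation=cv2.INTER_CUBIC)]))
```

```text
(no output)
```

View pics/crop15.png

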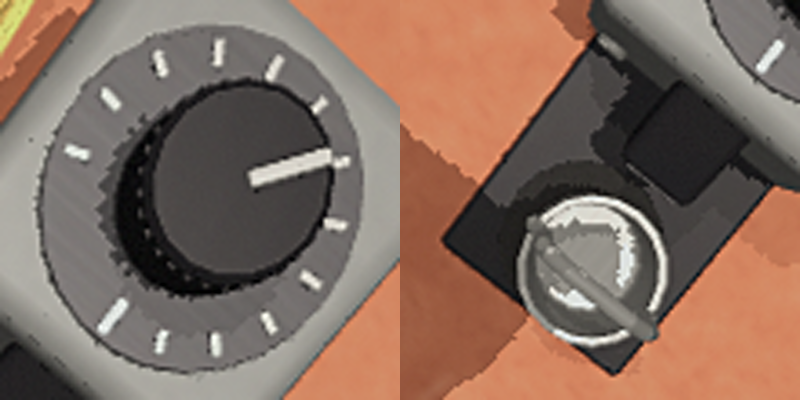

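Run:
```python
from h import *
w=load('pics/wrist15');s=400/110;k=400/120
D=lambda x,y,z:plane(w,295+x/s,y/s,z); C=lambda x,y,z:plane(w,215+(x-400)/k,70+y/k,z)
p,q=D(252,179,.1445),D(330,155,.1445); d=(q-p)[:2]; ax=np.array([.587,.2443])
print('dial',(np.degrees(np.arctan2(d[1],d[0]))+167.6)%360,(np.degrees(np.arctan2(*(q[:2]-ax)[::-1]))+167.6)%360)
print('cup rim centre',C(592,270,.06),'inner floor',C(586,262,.012),'want .4705 .2187')
t=load('pics/top15');t0=load('pics/top0')
df=cv2.absdiff(t[0],t0[0]).max(2); 
for n,(x,y) in dict(salt=(255,192),pepper=(261,125)).items(): print(n,df[y-14:y+14,x-14:x+14].mean())
cv2.imwrite('pics/top15b.png',t[0][:,:,::-1])
```

```text
dial 144.32117375899858 143.63091122382053
cup rim centre [0.46908928 0.21440195 0.06      ] inner floor [0.46679545 0.21225134 0.012     ] want .4705 .2187
salt 4.358418367346939
pepper 5.082908163265306
```

View pics/top15b.png

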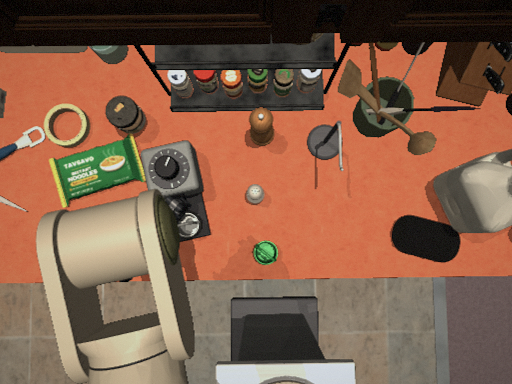

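The dial reads 144°, click 6. The cup looks some 4 mm off towards −y, so I'll measure that better against the tray corners and in a second view.

Run:
```python
from h import *
w=load('pics/wrist15');k=400/120
C=lambda x,y,z:plane(w,215+(x-400)/k,70+y/k,z)
print('corners',C(443,240,.009),C(613,373,.009),'earlier .4266 .2547 / .4454 .1682')
a,b=cv2.imread('pics/wrist9.png')[130:210,215:295],cv2.imread('pics/wrist15.png')[110:190,225:305]
cv2.imwrite('pics/crop16.png',np.hstack([cv2.resize(i,(400,400),interpolation=cv2.INTER_CUBIC) for i in (a,b)]))
```

```text
corners [0.42798606 0.25518445 0.009     ] [0.44644412 0.16916027 0.009     ] earlier .4266 .2547 / .4454 .1682
```

View pics/crop16.png

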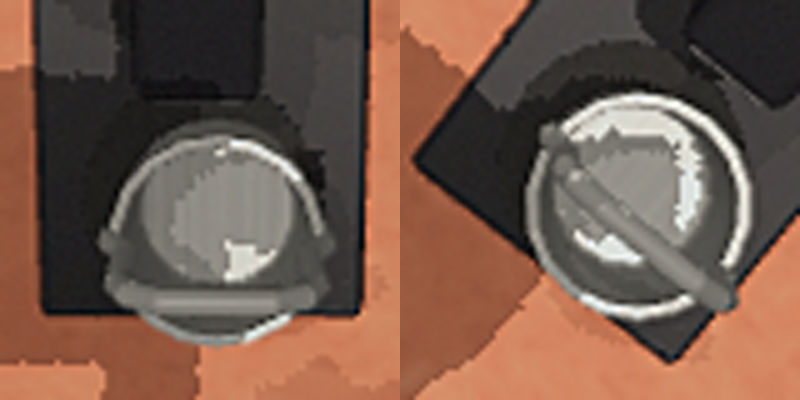

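Run:
```python
from h import *
w9=load('pics/wrist9');w=load('pics/wrist15')
A=lambda x,y:(215+x/5,130+y/5);B=lambda x,y:(225+x/5,110+y/5)
print('rim',tri(w9,A(217,238),w,B(239,207)),plane(w9,*A(217,238),.06),plane(w,*B(239,207),.06))
print('floor',plane(w9,*A(218,207),.012))
print('tray corners w9',plane(w9,*A(43,313),.009),plane(w9,*A(358,313),.009))
```

```text
rim (array([0.4689367 , 0.21372102, 0.0571985 ]), np.float64(0.00045590283059146757)) [0.4696434  0.21404991 0.06      ] [0.46897426 0.21388065 0.06      ]
floor [0.4680411  0.21346409 0.012     ]
tray corners w9 [0.42711936 0.25515472 0.009     ] [0.44616185 0.16816461 0.009     ]
```

The cup is about 5 mm off the mat's centre, mostly sideways, in both views. There is plenty of time, so I'll regrasp it, shift it and set it down again.

```bash
python3 -m inch '[[[1,1,0,0,0,0,-10],[1,2.2,0,0,0,0,-20],[1,2.2,0,-3,0,0,-30],[1,2.2,0,-7,0,0,-38],[1,2.2,0,-7,0,0,-38],[1,2.2,0,-11,0,0,-38],[1,2.2,0,-15,0,0,-38],[1,2.2,0,-18.5,0,0,-38],[1,2.2,0,-21,0,0,-38],[1,2.2,0,-21,0,0,-38],[0.2,2.2,0,-21,0,0,-38],[0,2.2,0,-21,0,0,-38],[-1,2.2,0,-21,0,0,-38],[-1,2.2,0,-21,0,0,-38],[-1,2.2,0,-21,0,0,-38]]]' 40
python3 - <<'E'
from h import *
save('wrist','pics/wrist17.png'); o=env.observe(); print(o['time_s'],o['ft_force'])
E
```

```text
time_s: 23.4
position: [0.4701, 0.2146, 0.0758]
tool_rot: [[0.213, 0.004, 0.977], [-0.977, 0.001, 0.213], [0.0, -1.0, 0.004]]
ft_force: [-0.2, 0.8, 7.0]
grip_width: 0.0467
23.45 [-1.05415397  1.6903021   8.17383901]
```

View pics/wrist17.png

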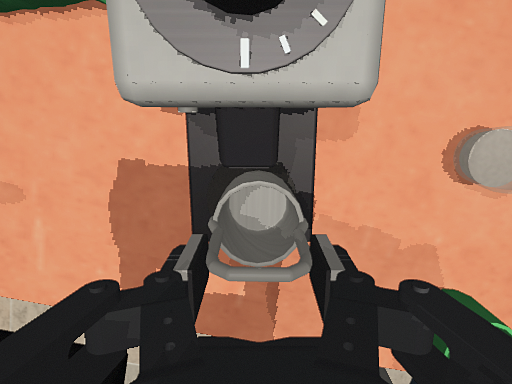

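Gripped again; the rim centre is at column 259 against the tray's middle at column 252. Lift, shift, lower.

```bash
python3 -m inch '[[[-1,0,0,0.3,0,0,0],[-1,0,0,0.6,0,0,0],[-1,0.05,0.3,0.6,0,0,0],[-1,0.1,0.5,0.6,0,0,0],[-1,0.1,0.5,0.6,0,0,0],[-1,0.1,0.5,0.3,0,0,0],[-1,0.1,0.5,0.1,0,0,0],[-1,0.1,0.5,0,0,0,0],[-1,0.1,0.5,0,0,0,0]]]'
python3 - <<'E'
from h import *
save('wrist','pics/wrist18.png'); o=env.observe(); print(o['time_s'],o['ft_force'])
E
```

```text
time_s: 24.58
position: [0.4711, 0.2196, 0.0758]
tool_rot: [[0.213, 0.004, 0.977], [-0.977, 0.001, 0.213], [-0.0, -1.0, 0.004]]
ft_force: [-1.8, 0.7, 16.2]
grip_width: 0.0467
24.625 [-2.34444     0.15527386 15.71798828]
```

View pics/wrist18.png

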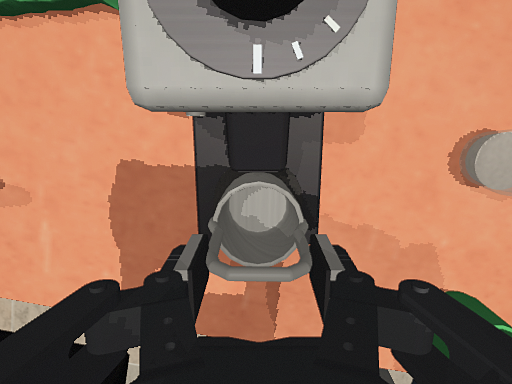

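Now the cup (column 259) lies on the tray's midline (258). Release and retreat.

```bash
python3 -m inch '[[[-1,0,0,0.15,0,0,0],[-1,0,0,0.15,0,0,0],[-0.1,0,0,0.15,0,0,0],[0.3,0,0,0.15,0,0,0],[1,0,0,0.15,0,0,0],[1,0,0,0.15,0,0,0],[1,0,0,4,0,0,0],[1,0,0,9,0,0,0],[1,0,0,14,0,0,0],[1,0,0,19,0,0,0],[1,0,0,21,0,0,0],[1,-3,0,21,0,0,0],[1,-3,0,21,0,0,0],[1,-3,0,21,0,0,0],[1,-3,0,21,0,0,0]]]'
python3 - <<'E'
from h import *
for n in ('wrist','scene'): save(n,f'pics/{n}19.png'); 
o=env.observe(); print(o['time_s'],o['position'],o['ft_force'])
E
```

```text
time_s: 26.5
position: [0.4405, 0.2192, 0.2836]
tool_rot: [[0.212, -0.001, 0.977], [-0.977, -0.0, 0.212], [-0.0, -1.0, -0.001]]
ft_force: [-1.4, -0.2, -1.0]
grip_width: 0.0855
26.6 [0.44041264 0.21918831 0.28360289] [0.55157027 1.13190235 0.78114972]
```

Run:
```python
from h import *
a,b=cv2.imread('pics/wrist19.png'),cv2.imread('pics/scene19.png')
cv2.imwrite('pics/crop19.png',np.hstack([cv2.resize(a[0:160,180:340],(480,480),interpolation=cv2.INTER_CUBIC),cv2.resize(b[190:300,160:260],(300,480))[:, :]]))
```

```text
(no output)
```

View pics/crop19.png

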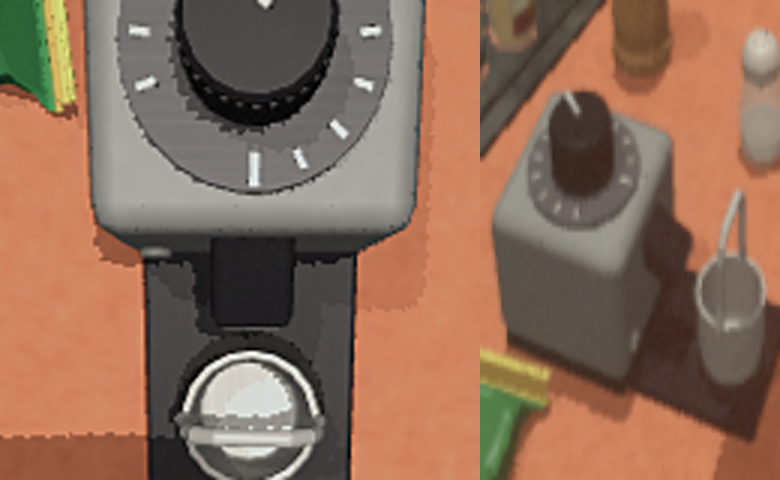

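Run:
```python
from h import *
w=load('pics/wrist19'); print('rim',plane(w,180+254/3,417/3,.06),'mat ~ .4708 .2192')
o=env.observe(); print(o['time_s']); env.close_job()
```

```text
rim [0.47019184 0.21761451 0.06      ] mat ~ .4708 .2192
26.6
the job is handed in; nothing more can be done
```

I turned the dial clockwise to its end stop, turned it back six clicks, and stood the steel cup upright on the mat. The job was handed in at 26.6 s with the gripper open and clear of everything.

- **Dial:** It started at click 3. The wrist torque rose to about 0.9 N·m at the stop. On the way back I stopped at about 123°, measured, then went on to about 143° before letting go. The released dial measured 144.3° from the ridge direction and 143.6° from its tip; click 6 is 144°. The ridge lay at the sixth mark and never went past it. I measured this before the cup correction. Afterwards I only checked the dial by eye in the scene view, and it looked the same.
- **Cup:** The first placing was about 5 mm off centre, mostly sideways. I gripped it again, shifted it and set it down. The last measurement puts its rim centre at (0.470, 0.218), against the mat centre at (0.471, 0.219), so about 2 mm off, which is within the calibration error.
- **Left alone:** The salt shaker and pepper mill showed no visible change between the first top view and one taken after the dial was set. I did not compare them again in numbers after moving the cup. The green cup was not touched.

The cup's position relative to the gripper did not match between the pre-grasp measurement and the placed result, by about 5 mm. I did not find out why.

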